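# Restock the carton lane, oldest in front

### The job

Restock the brown cartons in the plywood rack, oldest in front: bring the carton that stands in the rack forward in its lane, towards the robot, until it is against the front strip, then set the brown carton from the table down behind it in the same lane. Both should stand flat on the rack floor with their long sides along the lane; leave the wax tin, the teal box and the tape measure where they are.

Things in the scene. Friction and masses are not known exactly. Their poses are not given: they have to be found in the camera images.
- rack: fixed plywood rack, 188 (x) x 186 (y) mm, turned up to 0.15 rad. Origin: centre of its underside; x from its front (nearest the robot) to its back, y left, z up. Floor 6 mm thick; dark strips 6 mm wide, rising 10 mm above the floor, run all round and down the middle: two lanes along x, centred at y = +45 and -45 mm, each 84 mm wide, inside from x = -88 (front strip) to +88 mm (back strip).
- old_carton: brown carton with a white label, 50 (own x) x 70 (own y) x 40 mm high, about 0.09 kg, rigid. Origin at the centre of its underside, z up. The two cartons look alike. This one is the older stock: it stands in one of the rack's two lanes, in the back half, with its 70 mm length roughly along the lane.
- new_carton: brown carton with a white label, 50 (own x) x 70 (own y) x 40 mm high, about 0.09 kg, rigid. Origin at the centre of its underside, z up. The two cartons look alike. This one is the new stock: it stands on the bare table beside the rack (left near, left far or right), its 70 mm length within about 30 degrees of the world x direction.
- wax_tin: round dark-green tin with lid, 66 mm in diameter, 49 mm high; origin at the centre of its underside. It stands in the back half of the rack's other lane. To be left alone.
- screw_box: teal carton of screws, 64 (own x) x 100 (own y) x 55 mm high, bigger than the brown cartons; origin at the centre of its underside; stands on the table. To be left alone.
- tape_measure: yellow and black tape measure, 34 (own x) x 86 (own y) x 68 mm high; origin at the middle of its underside; stands on the table. To be left alone.
There are look-alikes about, which are no part of the job. Leave any pink look-alike of the old_carton alone.

How it is judged:
By the outcome, as a careful person would: the job done as asked, in the order asked, and still so for the second after the job is handed in, with the robot touching nothing.
It also fails if it takes over 42 s, if anything falls off the work surface, if the arm or the gripper's body presses on something with over 40 N, if the wrist force passes 120 N, or if a joint passes its speed limit or range.

### The arm

A 7-joint arm with a two-finger parallel gripper is mounted at the origin on the work surface; the furniture and walls round the work are solid. World frame = base frame: x ahead of the robot, y to its left, z up, the work surface at z = 0. Lengths are in mm, angles in rad, forces in N, time in s.
With the tool pointing down it reaches from about 425 to 950 mm from the base axis. Payload 4.7 kg.
Tool frame: the origin (TCP) lies midway between the tips of the shut fingers; the grasp point (between the pads) lies 19 mm behind it; z points along the fingers, y is the line along which they close (so a half turn about z gives the same grasp; the last joint's range is limited). The gripper opens to 85 mm and grips with 20 to 120 N. Pads are 22 mm wide; open, the fingers measure 114 mm over their backs; the gripper's body (76 mm by 85 mm) begins 54 mm behind the grasp point. The pads swing forward as they close: fully open they stand 13 mm farther back than shut.
Start: joints at [-1.181, 0.469, -0.049, 1.532, 0.024, 1.141, -0.082], TCP at [274.461, 616.7, 231.335] pointing down, gripper open.
Joint ranges: [-2.59, 2.59], [-0.33, 1.99], [-1.39, 1.29], [0.1, 2.45], [-1.04, 4.18], [0.21, 1.99], [-2.66, 2.66]. Speed limits (rad/s): [2.57, 2.57, 3.14, 3.14, 3.14, 3.14, 3.14].

### API

Orientations are given as [roll, pitch, yaw] about the fixed x, y, z axes, in that order (R = Rz(yaw) Ry(pitch) Rx(roll)).
In Python, from workcell import robot gives the robot as it stands.
- The arm moves only by the tool step_arm, never from a script. Its argument "series" is one flat list of numbers, 7 for each row, row after row: the finger opening in m, from 0 to 0.0854, then the shift along the tool's x, y, z in m, then the turn, a rotation vector about the tool's x, y, z in rad. In form: [jaw, x, y, z, ax, ay, az, jaw, x, y, z, ax, ay, az, ...]. A call has exactly 5 rows; each row shifts and turns the commanded pose from where the row before left it, along the tool's axes as they then stand; what a row does not reach is not made up. A row lasts 1/12 s, in which the tool goes at most 41.7 mm and 7.16 degrees, less where a joint would pass 70% of its speed; a pose out of reach is approached as far as the arm can. A call is refused whole if a number of a shift passes 0.0417 or a number of a turn 0.125, either way. A call with a gripper value outside its range is refused whole. The fingers move at their own pace and stop on an object; "force" is the grip in N (left out, the last holds). Time passes only in rows, so rows that do not move let the fingers close, or fill a call up. It gives the time, the measured TCP pose, the force, the opening and the grip force at its end, in the units of the state.
- robot.state(): the state, without advancing time (a new reading comes with each control period).
- robot.snapshot(name): name is "side" or "top"; returns the picture (420x560x3 uint8, blue, green, red); there is no depth.
- robot.calibration(name): a dict with "intrinsics" (3x3 intrinsics, pixels), "rvec" (rotation vector, rad) and "tvec" (3), from world to camera coordinates, as OpenCV has them. Camera axes: x right, y down, z forward; pixel columns grow to the right and rows downward; lengths in mm; the calibration is good to about 2 mm. A picture is of the moment at which its call begins. calibration takes no time and is no camera call.
- robot.close_job(): hands the job in; it is judged then, once.
The state is a dict: "time": time; "joint_positions": joint angles; "joint_velocities": joint speeds; "tau": joint torques, N m; "ee_pos": TCP position; "tool_rot": TCP orientation; "wrist_force": force on the tool from outside, world axes, zero at the start; "ft_torque": the same for the moment, N m; "opening": opening from 0.0 (shut) to 1.0 (fully open); "finger_force": force on a finger pad.
Only numpy, scipy, OpenCV 4.12 (cv2) and the standard library are available. Lean on these libraries where they do the work, as an engineer would, in place of code of your own. Each camera call takes 0.05 s, during which the arm holds its last target. There are 200 camera calls.

## Working session

There is one attempt and no reset: what is moved stays moved. The work goes in short steps, Python scripts to look and compute and a tool call to move; the robot and the scene stay as the last step left them, time stands still between calls to the robot, and variables do not carry over. Pictures are saved under pics/ and viewed, at most 10 in all, crops included, and the job is handed in when it is done.

Besides the shell and the picture viewer there is one more tool, called after "Emit:" by a JSON object that holds its "fn" and its "kwargs", one argument or row to a line. step_arm: Moves the arm, as the interface text tells. Its arguments: {"type":"object","properties":{"series":{"type":"array"},"force":{"type":"number"}},"required":["series"]}

```bash
mkdir -p pics
cat > h.py <<'E'
import numpy as np, cv2
from workcell import robot
def cal(n):
    c=robot.calibration(n); R=cv2.Rodrigues(np.array(c["rvec"],float))[0]
    return np.array(c["intrinsics"],float),R,np.array(c["tvec"],float).ravel()
def ray(n,uv,z):
    K,R,t=cal(n); C=-R.T@t
    p=np.atleast_2d(uv).astype(float); d=(R.T@np.linalg.inv(K)@np.c_[p,np.ones(len(p))].T).T
    return C+d*((z-C[2])/d[:,2])[:,None]
def proj(n,P):
    K,R,t=cal(n); q=(K@(R@np.atleast_2d(P).T+t[:,None])).T; return q[:,:2]/q[:,2:]
E
python3 - <<'E'
from h import *
for n in("top","side"):
    cv2.imwrite(f"pics/{n}0.png",robot.snapshot(n)); K,R,t=cal(n); print(n,-R.T@t,R[2])
print(robot.state())
E
```

```text
top [514.92474385 -17.44872798 977.71105969] [ 0.0943773  -0.00369229 -0.99552965]
side [623.32958369 809.2820855  444.46449317] [-0.04906206 -0.90013694 -0.4328353 ]
{'time': 0.1, 'joint_positions': array([-1.18086281,  0.46934989, -0.04858795,  1.53356703,  0.02411536,
        1.14099956, -0.08230994]), 'joint_velocities': array([ 4.41982126e-04, -7.23160440e-04,  7.05161669e-05, -2.71533618e-03,
        4.45127038e-04, -7.67660520e-04,  1.66446813e-04]), 'tau': array([ 3.47982104e-04, -5.11513531e+01, -4.72041825e-02, -2.38393754e+01,
        1.07240968e-02,  4.36170929e-03, -5.17396259e-07]), 'ee_pos': array([274.30234691, 616.18219144, 230.37683765]), 'tool_rot': array([-3.13985665e+00,  7.74413187e-05,  2.72277828e+00]), 'wrist_force': array([ 0.38463069,  0.09890094, -0.61508655]), 'ft_torque': array([ 0.01755888, -0.01983194,  0.0287107 ]), 'finger_force': 0.0, 'opening': 0.9986382600599205}
```

View pics/top0.png

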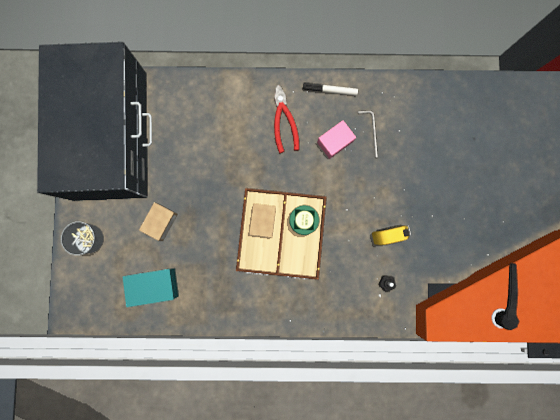

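View pics/side0.png

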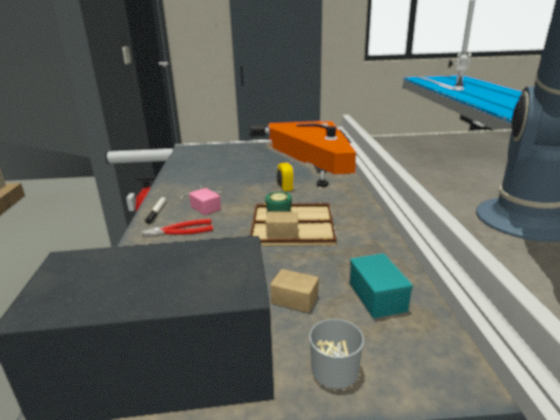

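The top view shows the rack corners at about (246,190), (326,196), (318,279), (237,271). The old carton is in the left lane at (262,221), the tin at (304,220), the new carton on the table at (157,221), the teal box at (150,288) and the tape at (390,236). The dark cabinet is at (95,120).

Run:
```python
from h import *
im=cv2.imread("pics/top0.png"); hsv=cv2.cvtColor(im,cv2.COLOR_BGR2HSV)
for p in [(262,221),(262,250),(157,221),(150,240),(247,220),(302,255),(185,221)]: print(p,hsv[p[1],p[0]])
def rect(roi,lo,hi,z,name):
    x0,y0,x1,y1=roi; m=np.zeros(im.shape[:2],np.uint8)
    m[y0:y1,x0:x1]=cv2.inRange(hsv,lo,hi)[y0:y1,x0:x1]
    c=max(cv2.findContours(m,0,1)[0],key=cv2.contourArea)[:,0]
    w=ray("top",c,z)[:,:2].astype(np.float32); r=cv2.minAreaRect(w); print(name,np.round(r[0],1),np.round(r[1],1),round(r[2],1),"\n",cv2.boxPoints(r).round()); return c
rect((130,195,185,250),(8,75,110),(25,160,255),40,"new")
rect((230,180,335,290),(0,120,20),(15,255,140),16,"rack strips")
rect((240,198,281,245),(8,75,60),(25,125,205),46,"old")
c=im[180:290,120:340]; cv2.imwrite("pics/c1.png",cv2.resize(c,None,fx=3.6,fy=3.6,interpolation=cv2.INTER_CUBIC))
```

```text
(262, 221) [ 18  95 219]
(262, 250) [ 24  64 248]
(157, 221) [ 18  94 217]
(150, 240) [ 20  42 140]
(247, 220) [ 22  84 235]
(302, 255) [ 23  70 249]
(185, 221) [ 21  46 133]
new [569.7 243.9] [50.2 70.1] 63.4 
 [[527. 237.]
 [590. 206.]
 [612. 251.]
 [550. 282.]]
rack strips [630.3 -37.9] [183.5  19.8] 84.1 
 [[ 611. -128.]
 [ 631. -130.]
 [ 650.   52.]
 [ 630.   54.]]
old [562.9  30.3] [82.  41.7] 29.4 
 [[517.  28.]
 [537.  -8.]
 [609.  32.]
 [588.  69.]]
```

View pics/c1.png

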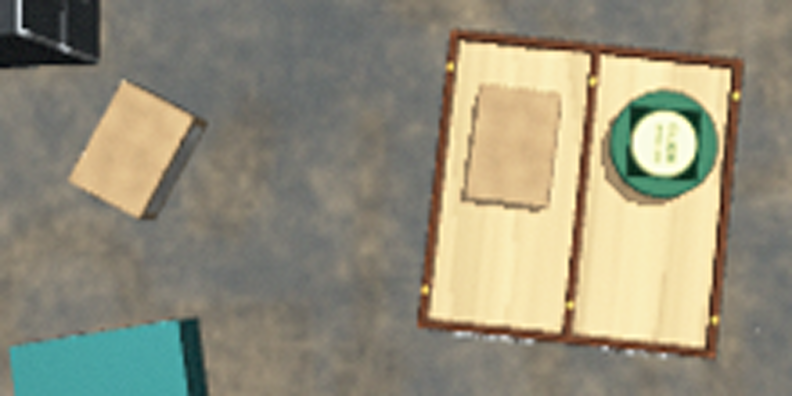

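```bash
cat >> h.py <<'E'
def rackfit():
    pass
E
python3 - <<'E'
from h import *
im=cv2.imread("pics/top0.png"); hsv=cv2.cvtColor(im,cv2.COLOR_BGR2HSV)
c=np.array([(455,30),(743,60),(713,355),(419,325)])/3.6+[120,180]
w=ray("top",c-0.5,16)[:,:2]; ctr=w.mean(0)
print(w.round(1),ctr, [np.linalg.norm(w[i]-w[i-1]).round(1) for i in range(4)])
ax=(w[0]-w[3])+(w[1]-w[2]); yw=np.arctan2(ax[1],ax[0]); print("yaw",yw)
m=np.zeros(im.shape[:2],np.uint8); m[200:240,246:279]=((hsv[...,2]<234)&(hsv[...,1]>85)&(hsv[...,2]>190)).astype(np.uint8)[200:240,246:279]*255
m=cv2.morphologyEx(m,cv2.MORPH_OPEN,np.ones((3,3)))
k=max(cv2.findContours(m,0,1)[0],key=cv2.contourArea)[:,0]
r=cv2.minAreaRect(ray("top",k,46)[:,:2].astype(np.float32)); print("old",r)
c2=np.array([(479,86),(561,91),(549,208),(467,200)])/3.6+[120,180]
w2=ray("top",c2-.5,46)[:,:2]; print(w2.round(1),w2.mean(0))
R=np.array([[np.cos(yw),np.sin(yw)],[-np.sin(yw),np.cos(yw)]])
print("old in rack",R@(np.array(r[0])-ctr),R@(w2.mean(0)-ctr))
# side check
print(proj("side",[[*r[0],46],[569.7,243.9,40],[*ctr,16]]))
E
```

```text
[[ 648.5   50.5]
 [ 631.6 -130.6]
 [ 448.2 -112.2]
 [ 464.5   69.4]] [548.22194399 -30.73140068] [np.float64(184.9), np.float64(182.0), np.float64(184.4), np.float64(182.4)]
yaw -0.10118839497820259
old ((574.2314453125, 10.910104751586914), (50.152854919433594, 67.88710021972656), 83.55288696289062)
[[610.2  33.2]
 [607.8 -16.6]
 [536.8 -10.2]
 [541.1  39.3]] [573.96489976  11.43835511]
old in rack [21.67000793 44.05587237] [21.35146417 44.55449532]
[[281.56129009 216.77285738]
 [294.40654914 280.73119965]
 [291.67666633 219.76162271]]
```

Emit:
{"fn": "step_arm", "kwargs": {
  "series": [0.066,0,0,0,0,0,-0.103,0.066,0,0,0,0,0,-0.103,0.066,0,0,0,0,0,-0.102,0.066,-0.0214,-0.0334,0,0,0,0,0.066,-0.0214,-0.0334,0,0,0,0],
  "force": 30
}}

```text
time: 0.52
ee_pos: [307.6, 546.2, 230.1]
tool_rot: [-3.141, -0.002, 3.036]
wrist_force: [1.3, -1.3, 0.1]
opening: 0.775
finger_force: 0.0
```

Emit:
{"fn": "step_arm", "kwargs": {
  "series": [0.066,-0.0214,-0.0334,0.0065,0,0,0,0.066,-0.0214,-0.0334,0.0065,0,0,0,0.066,-0.0214,-0.0334,0.0065,0,0,0,0.066,-0.0214,-0.0334,0.0065,0,0,0,0.066,-0.0214,-0.0334,0.0065,0,0,0]
}}

```text
time: 0.93
ee_pos: [397.8, 365.7, 198.3]
tool_rot: [-3.141, -0.0, 3.031]
wrist_force: [0.2, 0.2, -0.6]
opening: 0.77
finger_force: 0.0
```

Emit:
{"fn": "step_arm", "kwargs": {
  "series": [0.066,-0.0214,-0.0334,0.0065,0,0,0,0.066,-0.0214,-0.0334,0.0065,0,0,0,0.066,-0.0214,-0.0334,0.0065,0,0,0,0.066,-0.0214,-0.0334,0.0065,0,0,0,0.066,-0.0214,-0.0334,0.0065,0,0,0]
}}

```text
time: 1.35
ee_pos: [485.6, 188.0, 165.9]
tool_rot: [-3.142, -0.0, 3.031]
wrist_force: [1.6, -0.1, -0.5]
opening: 0.769
finger_force: 0.0
```

Emit:
{"fn": "step_arm", "kwargs": {
  "series": [0.066,-0.0214,-0.0334,0.0065,0,0,0,0.066,-0.0214,-0.0334,0.0065,0,0,0,0.066,-0.0214,-0.0334,0.0065,0,0,0,0.066,-0.0214,-0.0334,0.0065,0,0,0,0.066,0,0,0,0,0,0]
}}

```text
time: 1.77
ee_pos: [557.7, 37.7, 139.1]
tool_rot: [-3.136, 0.001, 3.018]
wrist_force: [-0.4, -1.1, 1.1]
opening: 0.773
finger_force: 0.0
```

Emit:
{"fn": "step_arm", "kwargs": {
  "series": [0.066,-0.0191,-0.0245,0,0,0,0,0.066,0,0,0.021,0,0,0,0.066,0,0,0.021,0,0,0,0.066,0,0,0.021,0,0,0,0.066,0,0,0,0,0,0]
}}

```text
time: 2.18
ee_pos: [568.6, 21.1, 73.3]
tool_rot: [-3.14, -0.008, 3.031]
wrist_force: [-0.6, -0.2, -0.2]
opening: 0.773
finger_force: 0.0
```

Run:
```python
from h import *
a=robot.snapshot("side")[150:260,210:350];b=robot.snapshot("top")[170:290,200:350]
f=lambda i:cv2.resize(i,(400,320),interpolation=cv2.INTER_CUBIC)
cv2.imwrite("pics/c2.png",np.hstack([f(a),f(b)]));s=robot.state();print(s["ee_pos"],s["tool_rot"],proj("top",s["ee_pos"]))
```

```text
[571.3856576   21.42686425  76.82746883] [-3.14123875e+00 -1.88447101e-03  3.03099157e+00] [[257.07999554 220.30480478]]
```

View pics/c2.png

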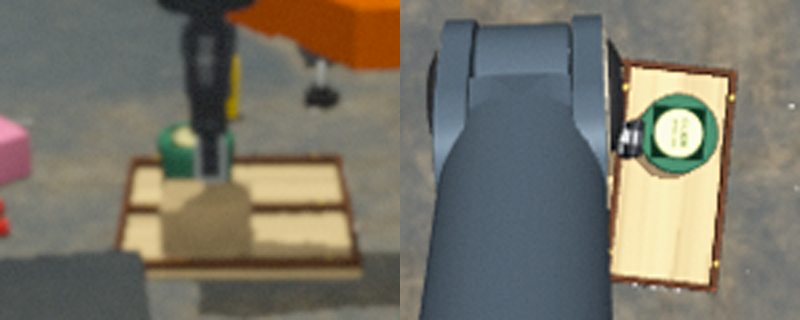

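The side view (left) shows the fingers above the old carton. The TCP reads 10 mm off to the left, so I'll correct and then descend.

Emit:
{"fn": "step_arm", "kwargs": {
  "series": [0.066,-0.0037,-0.0098,0,0,0,0,0.066,0,0,0.008,0,0,0,0.066,0,0,0.008,0,0,0,0.066,0,0,0,0,0,0,0.066,0,0,0,0,0,0]
}}

```text
time: 2.7
ee_pos: [574.1, 11.2, 60.9]
tool_rot: [3.142, -0.001, 3.031]
wrist_force: [-0.2, 0.0, 0.0]
opening: 0.773
finger_force: 0.0
```

Emit:
{"fn": "step_arm", "kwargs": {
  "series": [0.066,0,0,0.015,0,0,0,0.066,0,0,0.015,0,0,0,0.066,0,0,0.014,0,0,0,0.066,0,0,0,0,0,0,0.066,0,0,0,0,0,0]
}}

```text
time: 3.12
ee_pos: [574.2, 11.3, 17.0]
tool_rot: [-3.142, -0.001, 3.031]
wrist_force: [0.6, -0.2, 0.4]
opening: 0.771
finger_force: 0.0
```

Emit:
{"fn": "step_arm", "kwargs": {
  "series": [0.04,0,0,0,0,0,0,0.04,0,0,0,0,0,0,0.04,0,0,0,0,0,0,0.04,0,0,0,0,0,0,0.04,0,0,0,0,0,0]
}}

```text
time: 3.53
ee_pos: [575.4, 11.3, 18.4]
tool_rot: [3.141, 0.002, 3.031]
wrist_force: [0.3, 0.3, 5.5]
opening: 0.575
finger_force: 33.7
```

Emit:
{"fn": "step_arm", "kwargs": {
  "series": [0.04,0,0,-0.001,0,0,-0.0094,0.04,0.018,0,0,0,0,0,0.04,0.024,0,0,0,0,0,0.04,0.022,0,0,0,0,0,0.04,0,0,0,0,0,0]
}}

```text
time: 3.95
ee_pos: [507.1, 17.8, 18.4]
tool_rot: [-3.141, -0.003, 3.041]
wrist_force: [-1.4, 0.0, -0.3]
opening: 0.577
finger_force: 33.3
```

Emit:
{"fn": "step_arm", "kwargs": {
  "series": [0.04,0.002,0,0,0,0,0,0.04,0.002,0,0,0,0,0,0.04,0.001,0,0,0,0,0,0.04,0.001,0,0,0,0,0,0.04,0,0,0,0,0,0]
}}

```text
time: 4.37
ee_pos: [505.6, 18.2, 18.3]
tool_rot: [3.141, 0.001, 3.04]
wrist_force: [1.5, -0.4, 1.1]
opening: 0.58
finger_force: 33.3
```

Emit:
{"fn": "step_arm", "kwargs": {
  "series": [0.04,0.001,0,0,0,0,0,0.04,0.001,0,0,0,0,0,0.04,0.001,0,0,0,0,0,0.04,0,0,0,0,0,0,0.04,0,0,0,0,0,0]
}}

```text
time: 4.78
ee_pos: [501.9, 18.5, 18.3]
tool_rot: [3.142, 0.0, 3.04]
wrist_force: [1.7, -0.2, 1.6]
opening: 0.578
finger_force: 33.4
```

Emit:
{"fn": "step_arm", "kwargs": {
  "series": [0.04,0.001,0,0,0,0,0,0.04,0,0,0,0,0,0,0.04,0,0,0,0,0,0,0.04,0,0,0,0,0,0,0.04,0,0,0,0,0,0]
}}

```text
time: 5.2
ee_pos: [500.9, 18.6, 18.3]
tool_rot: [3.142, -0.0, 3.04]
wrist_force: [0.6, -0.2, 2.6]
opening: 0.584
finger_force: 33.4
```

Emit:
{"fn": "step_arm", "kwargs": {
  "series": [0.04,0.001,0,0,0,0,0,0.04,0,0,0,0,0,0,0.04,0,0,0,0,0,0,0.04,0,0,0,0,0,0,0.04,0,0,0,0,0,0]
}}

```text
time: 5.62
ee_pos: [500.0, 18.7, 18.3]
tool_rot: [3.142, 0.0, 3.04]
wrist_force: [1.9, -0.2, 2.2]
opening: 0.579
finger_force: 33.3
```

Emit:
{"fn": "step_arm", "kwargs": {
  "series": [0.04,0.001,0,0,0,0,0,0.04,0,0,0,0,0,0,0.04,0.001,0,0,0,0,0,0.04,0,0,0,0,0,0,0.04,0,0,0,0,0,0]
}}

```text
time: 6.03
ee_pos: [499.9, 18.8, 18.6]
tool_rot: [3.141, 0.004, 3.04]
wrist_force: [5.8, -0.5, -1.9]
opening: 0.577
finger_force: 32.8
```

Emit:
{"fn": "step_arm", "kwargs": {
  "series": [0.04,0.001,0,0,0,0,0,0.04,0,0,0,0,0,0,0.04,0,0,0,0,0,0,0.04,0,0,0,0,0,0,0.04,0,0,0,0,0,0]
}}

```text
time: 6.45
ee_pos: [499.8, 18.8, 18.7]
tool_rot: [3.141, 0.006, 3.04]
wrist_force: [6.3, -1.1, -2.8]
opening: 0.575
finger_force: 32.7
```

Emit:
{"fn": "step_arm", "kwargs": {
  "series": [0.04,-0.002,0,0.001,0,0,0,0.04,0,0,0,0,0,0,0.066,0,0,0,0,0,0,0.066,0,0,0,0,0,0,0.066,0,0,0,0,0,0]
}}

```text
time: 6.87
ee_pos: [497.4, 18.8, 16.7]
tool_rot: [-3.141, -0.003, 3.04]
wrist_force: [0.1, 1.5, 1.1]
opening: 0.773
finger_force: 0.0
```

Emit:
{"fn": "step_arm", "kwargs": {
  "series": [0.066,0,0,-0.02,0,0,0,0.066,0,0,-0.03,0,0,0,0.066,0,0,-0.04,0,0,0,0.066,0,0,-0.03,0,0,0,0.066,0,0,0,0,0,0]
}}

```text
time: 7.28
ee_pos: [502.1, 19.1, 142.5]
tool_rot: [3.139, 0.009, 3.04]
wrist_force: [0.3, -0.1, -0.7]
opening: 0.774
finger_force: 0.0
```

Emit:
{"fn": "step_arm", "kwargs": {
  "series": [0.07,0,0,0,0,0,0.121,0.07,0,0,0,0,0,0.121,0.07,0,0,0,0,0,0.121,0.07,0.0063,0.0388,0,0,0,0,0.07,0.0063,0.0388,0,0,0,0]
}}

```text
time: 7.7
ee_pos: [521.4, 92.2, 136.5]
tool_rot: [-3.139, -0.002, 2.671]
wrist_force: [1.2, 0.4, -0.3]
opening: 0.823
finger_force: 0.0
```

Emit:
{"fn": "step_arm", "kwargs": {
  "series": [0.07,0.0063,0.0388,0,0,0,0,0.07,0.0063,0.0388,0,0,0,0,0.07,0.0063,0.0388,0,0,0,0,0.07,0.0063,0.0388,0,0,0,0,0.07,0,0,0,0,0,0]
}}

```text
time: 8.12
ee_pos: [568.7, 254.1, 136.0]
tool_rot: [3.137, -0.003, 2.688]
wrist_force: [-0.4, 0.3, -0.3]
opening: 0.816
finger_force: 0.0
```

Run:
```python
from h import *
a=robot.snapshot("side")[150:330,210:390];b=robot.snapshot("top")[170:290,200:350]
f=lambda i:cv2.resize(i,(400,400),interpolation=cv2.INTER_CUBIC)
cv2.imwrite("pics/t3.png",b); cv2.imwrite("pics/c3.png",np.hstack([f(a),f(b)]));s=robot.state();print(s["ee_pos"],s["tool_rot"])
```

```text
[568.03486247 245.72752788 135.63222862] [-3.13951590e+00 -2.27316788e-03  2.68104764e+00]
```

View pics/c3.png

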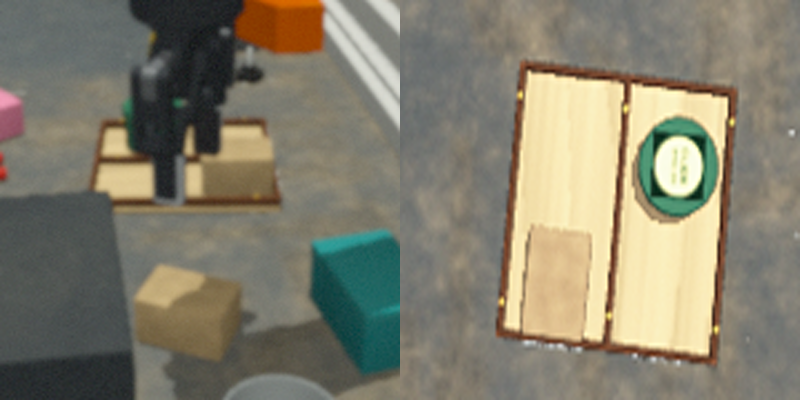

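The old carton now sits flat in the left lane against the front strip (crop (558,285)), and the tin has not moved. The gripper is above the new carton.

Emit:
{"fn": "step_arm", "kwargs": {
  "series": [0.07,-0.0015,0,0.035,0,0,0,0.07,0,0,0.03,0,0,0,0.07,0,0,0.01,0,0,0,0.07,0,0,0,0,0,0,0.07,0,0,0,0,0,0]
}}

```text
time: 8.63
ee_pos: [570.7, 242.0, 62.3]
tool_rot: [-3.14, -0.0, 2.676]
wrist_force: [0.6, 0.1, 0.2]
opening: 0.822
finger_force: 0.0
```

Emit:
{"fn": "step_arm", "kwargs": {
  "series": [0.07,0.0017,0.0012,0.018,0,0,0,0.07,0,0,0.018,0,0,0,0.07,0,0,0.015,0,0,0,0.07,0,0,0,0,0,0,0.07,0,0,0,0,0,0]
}}

```text
time: 9.05
ee_pos: [570.5, 245.0, 12.6]
tool_rot: [3.14, 0.001, 2.677]
wrist_force: [-0.1, -0.0, 0.4]
opening: 0.82
finger_force: 0.0
```

Emit:
{"fn": "step_arm", "kwargs": {
  "series": [0.04,0,0,0,0,0,0,0.04,0,0,0,0,0,0,0.04,0,0,0,0,0,0,0.04,0,0,0,0,0,0,0.04,0,0,0,0,0,0]
}}

```text
time: 9.47
ee_pos: [571.2, 245.5, 13.4]
tool_rot: [3.139, 0.002, 2.677]
wrist_force: [0.6, -0.1, 6.7]
opening: 0.583
finger_force: 33.1
```

Emit:
{"fn": "step_arm", "kwargs": {
  "series": [0.04,0,0,-0.015,0,0,0,0.04,0,0,-0.03,0,0,0,0.04,0,0,-0.035,0,0,0,0.04,0,0,0,0,0,0,0.04,0,0,0,0,0,0]
}}

```text
time: 9.88
ee_pos: [571.4, 245.8, 94.2]
tool_rot: [3.137, 0.003, 2.677]
wrist_force: [-0.0, 0.8, -1.1]
opening: 0.577
finger_force: 32.3
```

Emit:
{"fn": "step_arm", "kwargs": {
  "series": [0.04,0,0,0,0,0,-0.121,0.04,0,0,0,0,0,-0.121,0.04,0,0,0,0,0,-0.1214,0.04,-0.0045,-0.035,0,0,0,0,0.04,-0.0045,-0.038,0,0,0,0]
}}

```text
time: 10.3
ee_pos: [570.0, 174.2, 90.1]
tool_rot: [3.14, -0.002, 3.048]
wrist_force: [1.9, -1.9, -1.1]
opening: 0.58
finger_force: 32.2
```

Emit:
{"fn": "step_arm", "kwargs": {
  "series": [0.04,-0.0045,-0.04,0,0,0,0,0.04,-0.0045,-0.04,0,0,0,0,0.04,-0.0045,-0.04,0,0,0,0,0.04,-0.0045,-0.038,0,0,0,0,0.04,0,0,0,0,0,0]
}}

```text
time: 10.72
ee_pos: [572.0, 1.2, 90.3]
tool_rot: [-3.135, -0.002, 3.027]
wrist_force: [1.1, -0.8, -1.0]
opening: 0.583
finger_force: 32.2
```

Emit:
{"fn": "step_arm", "kwargs": {
  "series": [0.04,0,0,0,0,0,0,0.04,0,0,0,0,0,0,0.04,0,0,0,0,0,0,0.04,0,0,0,0,0,0,0.04,0,0,0,0,0,0]
}}

```text
time: 11.13
ee_pos: [573.2, 14.1, 91.0]
tool_rot: [3.141, -0.0, 3.043]
wrist_force: [-0.5, -0.7, -0.8]
opening: 0.577
finger_force: 32.2
```

Emit:
{"fn": "step_arm", "kwargs": {
  "series": [0.04,-0.0021,-0.0029,0.02,0,0,0,0.04,0,0,0.02,0,0,0,0.04,0,0,0.012,0,0,0,0.04,0,0,0,0,0,0,0.04,0,0,0,0,0,0]
}}

```text
time: 11.55
ee_pos: [574.7, 10.0, 38.8]
tool_rot: [-3.142, -0.002, 3.042]
wrist_force: [0.5, -0.2, -1.1]
opening: 0.583
finger_force: 32.1
```

Emit:
{"fn": "step_arm", "kwargs": {
  "series": [0.04,0,0,0.007,0,0,0,0.04,0,0,0.007,0,0,0,0.04,0,0,0.004,0,0,0,0.04,0,0,0.001,0,0,0,0.04,0,0,0,0,0,0]
}}

```text
time: 11.97
ee_pos: [574.9, 9.4, 20.0]
tool_rot: [-3.142, -0.001, 3.041]
wrist_force: [0.6, -0.9, -1.0]
opening: 0.579
finger_force: 32.2
```

Emit:
{"fn": "step_arm", "kwargs": {
  "series": [0.04,0,0,0,0,0,0,0.04,0,0,0,0,0,0,0.04,0,0,0,0,0,0,0.04,0,0,0,0,0,0,0.04,0,0,0,0,0,0]
}}

```text
time: 12.38
ee_pos: [575.2, 9.4, 20.4]
tool_rot: [3.141, 0.0, 3.041]
wrist_force: [-0.7, 0.0, -0.5]
opening: 0.579
finger_force: 32.2
```

Not yet touching the floor, so I'll lower 1–2 mm and release.

Emit:
{"fn": "step_arm", "kwargs": {
  "series": [0.04,0,0,0.001,0,0,0,0.04,0,0,0,0,0,0,0.04,0,0,0.0005,0,0,0,0.04,0,0,0,0,0,0,0.04,0,0,0,0,0,0]
}}

```text
time: 12.8
ee_pos: [575.3, 9.4, 19.4]
tool_rot: [3.141, 0.0, 3.041]
wrist_force: [-1.7, 0.2, 5.1]
opening: 0.578
finger_force: 32.8
```

Emit:
{"fn": "step_arm", "kwargs": {
  "series": [0.066,0,0,0,0,0,0,0.066,0,0,0,0,0,0,0.066,0,0,0,0,0,0,0.066,0,0,0,0,0,0,0.066,0,0,-0.01,0,0,0]
}}

```text
time: 13.22
ee_pos: [573.6, 9.3, 27.3]
tool_rot: [-3.141, -0.004, 3.041]
wrist_force: [-0.3, -0.1, 0.3]
opening: 0.773
finger_force: 0.0
```

Emit:
{"fn": "step_arm", "kwargs": {
  "series": [0.066,0,0,-0.03,0,0,0,0.066,0,0,-0.04,0,0,0,0.066,0,0,-0.04,0,0,0,0.066,0,0.035,-0.01,0,0,0,0.066,0,0.04,0,0,0,0]
}}

```text
time: 13.63
ee_pos: [586.0, 81.1, 154.4]
tool_rot: [3.141, 0.01, 3.033]
wrist_force: [0.9, 0.1, -0.3]
opening: 0.773
finger_force: 0.0
```

Emit:
{"fn": "step_arm", "kwargs": {
  "series": [0.066,0,0.04,0,0,0,0,0.066,0,0.04,0,0,0,0,0.066,0,0.04,0,0,0,0,0.066,0,0.03,0,0,0,0,0.066,0,0,0,0,0,0]
}}

```text
time: 14.05
ee_pos: [596.5, 243.3, 149.5]
tool_rot: [3.135, 0.0, 3.052]
wrist_force: [-1.5, 2.0, 0.1]
opening: 0.773
finger_force: 0.0
```

Run:
```python
from h import *
a=robot.snapshot("side")[150:330,210:390];b=robot.snapshot("top")[170:290,200:350]
f=lambda i:cv2.resize(i,(400,400),interpolation=cv2.INTER_CUBIC)
cv2.imwrite("pics/c4.png",np.hstack([f(a),f(b)]));s=robot.state();print(s["ee_pos"],s["wrist_force"])
```

```text
[597.33975964 235.07163193 149.11039928] [ 0.47682968 -0.74176958  0.10423252]
```

View pics/c4.png

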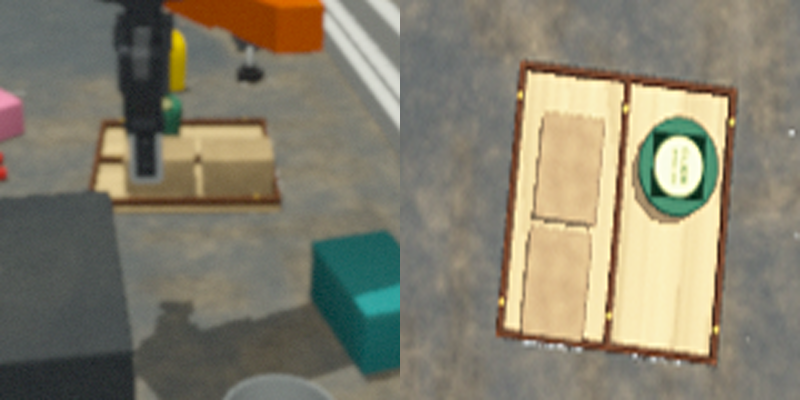

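Both cartons lie flat and parallel in the left lane, with the old one at the front strip (crop (557,285)) and the new one behind it at (570,167). The tin and the teal box have not moved.

```bash
python3 -c "
from workcell import robot
print(robot.close_job())"
```

```text
the job is handed in; nothing more can be done
None
```

The job is handed in at about 14 s: the old carton stands against the front strip of the left lane with the new one about 6 mm behind it, both flat and lengthwise, and the tin, teal box and tape measure were not touched.

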